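# Free the holding pawl of the bench stoppering press and press the vial's stopper home

### The job

Finish stoppering the vial that stands in the small bench press: with the fingertips press down the yellow thumb tab of the holding pawl until the pawl flips over and stays clear of the ratchet wheel, then push the lever down by its red ball, past the teeth, all the way to its stop, so that the rubber stopper is fully home in the vial. Leave the pawl free and the lever down. Only press and push: pinch and lift nothing, do not touch the vial, and leave the vials, bottle and tweezers round the press where they are.

Things in the scene. Friction and masses are not known exactly. Their poses are not given: they have to be found in the camera images.
- press: Bench press, fixed: grey-blue C-frame on a base plate 132 x 84 mm. Origin on the bench under the lever shaft; x from the lever end (front, robot side) to the column (rear), y left, z up. Base x -58 to 74; column x 34 to 74, y +-20, top z 188; head x -45 to 43, y +-20, z 104 to 158; ram at x -26, y 0, top z 195 or lower. Ratchet wheel and pawl on the left side, lever on the right (mm).
- shaft (a point): Axis of lever and ratchet wheel (64 mm across), 131 mm above the bench over the press origin; axis along the press's y. The lever drives the ram down by 18 mm per radian.
- pawl (a joint): Angle of the holding pawl, rad. 0 to 0.10: its toe lies in the ratchet teeth, the lever cannot go down. Grows as its yellow tab is pressed down (pin at x 44, z 173 mm of the press, axis along y); its spring goes over centre at about 0.18 and then holds it at its stop, 0.36, clear of the wheel, also when let go. Takes about 5 to 8 N on the tab.
- pawl_tab (a point): Centre of the top face of the yellow thumb tab: 26 mm along the press's x, 28 along y, 6 thick. In the teeth it lies at x 0, y 42, z 190 mm of the press, nearly level; it swings down with the pawl and ends at x -3, z 174 when the pawl is free. Space above it is free; the column begins 20 mm behind the tab's rear edge, the ram stands 21 mm to the right of its right edge.
- lever (a joint): Lever angle below its highest position, rad, 0 to 0.95. At 0 it rises forward at 50 deg above level; grows going down; 0.95 is the lower stop (4.4 deg below level). Starts at 0 to 0.31. With the pawl in the teeth it may give by up to one tooth (0.26), then locks. With the pawl free it stays where left and takes 1 to 4 N on the ball, 4 to 8 N while the stopper goes in.
- lever_ball (a point): Centre of the red ball (34 mm diameter) at the lever's end, 165 mm from the shaft axis, at y -35 mm of the press. Height over the bench: 131 mm + 165 mm x sin(50 deg - lever angle); distance in front of the shaft: 165 mm x cos(50 deg - lever angle). The lever bar is 11 mm thick.
- vial: The vial to be closed: amber glass with a white band, 24 mm diameter, 45 mm high, loose, upright under the ram in an aluminium nest ring on the press base. Origin at the centre of its underside, z up.
- stopper (a joint): How far the dark rubber stopper is pushed into the vial's neck, m: 0 to 0.001 at the start (standing 6 mm proud), 0.006 when its flange lies on the rim (fully home). It stays where pressed; takes about 32 N from the ram.
- nest (a point): Centre of the nest ring's floor, 20 mm above the bench, 26 mm in front of the shaft: where the centre of the vial's underside belongs.
- done_vial: Bystander, loose: vial of the same kind, already stoppered, 48 mm high, 24 mm diameter, on the bench right of the press. Origin at its underside.
- next_vial: Bystander, loose: vial of the same kind with its stopper half in, 54 mm high, on the bench left of the press. Origin at its underside.
- amber_bottle: Bystander, loose: brown bottle with a white cap, 48 mm diameter, 105 mm high, on the bench in front and right of the press. Origin at its underside.
- tweezers: Bystander, loose: steel tweezers, 117 mm long, 9 mm high, lying on the bench right of the grey foam sheet. Origin under their middle.

How it is judged:
On the way, in this order (a step that is already met when the one before it is completed fails the run):
1. the pawl has been pressed over and is free while the lever is still up and the stopper still proud (value of joint pawl above 0.3 rad and value of joint lever below 0.5 rad and value of joint stopper below 0.002 m), for 0.1 s.
2. the lever has been pushed down to its stop and the stopper is home, with the vial in its nest (value of joint lever above 0.9 rad and value of joint stopper above 0.005 m and horizontal distance between vial and nest below 0.005 m), for 0.2 s.
At the end, for the whole second after the job is handed in: The pawl is free of the wheel (over 0.30 rad), the lever is down (within 0.05 rad of its stop), the stopper is at least 5 of its 6 mm in, and the vial stands upright (within 0.1 rad) at rest in its nest (within 5 mm sideways, 4 mm in height) (all of step 2 and value of joint pawl above 0.3 rad and angle between vial's own z axis and vertical below 0.1 rad and z of vial in the frame of press below 0.024 m and linear speed of vial below 0.02 m/s); the robot touches nothing.
It fails at once if the vial is touched by the gripper (contact force between the fingers and vial above 2 N).
It fails at once if the vial is lifted, tipped or pulled out of its nest (z of vial in the frame of press above 0.03 m or angle between vial's own z axis and vertical above 0.2 rad or horizontal distance between vial and nest above 0.01 m).
It fails at once if the lever's ball or the pawl's tab is taken between the fingers instead of being pushed with them (distance between the grasp point and lever_ball below 0.014 m or distance between the grasp point and pawl_tab below 0.01 m).
It fails at once if one of the bystanders (two vials, bottle, tweezers) is moved by more than 20 mm (distance of any of done_vial, next_vial, amber_bottle, tweezers from where it was at the start of the episode above 0.02 m).
It also fails if it takes over 42 s, if anything falls off the work surface, if the arm or the gripper's body presses on something with over 40 N, if the wrist force passes 120 N, or if a joint passes its speed limit or range.

### The arm

A 6-joint arm with a two-finger parallel gripper is mounted at the origin on a cart in front of the work surface, level with it; the furniture and walls round the work are solid. World frame = base frame: x ahead of the robot, y to its left, z up, the work surface at z = 0. Lengths are in m, angles in rad, forces in N, time in s.
With the tool pointing down it reaches from about 0.325 to 0.9 m from the base axis. Payload 6.1 kg.
Tool frame: the origin (TCP) lies at the very end of the fingers, on their centre line; the grasp point (between the pads) lies 19 mm behind it (hold_point_z is the distance from the TCP to the grasp point, in m); z points along the fingers, y is the line along which they close (so a half turn about z gives the same grasp; the last joint's range is limited). The gripper opens to 85 mm and grips with 20 to 120 N. Pads are 22 mm wide; open, the fingers measure 114 mm over their backs; the gripper's body (76 mm by 85 mm) begins 54 mm behind the grasp point. The pads swing forward as they close: fully open they stand 13 mm farther back than shut.
Start: joints at [1.11, 0.22, 1.526, -0, 1.395, -0.126], TCP at [0.205, 0.59, 0.231] pointing down, gripper open.
Joint ranges: [-2.98, 2.98], [-0.91, 2.08], [0.09, 2.57], [-1.24, 4.39], [0.2, 2.65], [-2.68, 2.68]. Speed limits (rad/s): [2.57, 2.57, 3.01, 3.14, 3.14, 3.14].

### API

Orientations are given as [roll, pitch, yaw] about the fixed x, y, z axes, in that order (R = Rz(yaw) Ry(pitch) Rx(roll)).
In Python, from bench import observe, camera, camera_info, sign_off, spot_in, place_of, hold_point_z gives the robot as it stands.
- The arm moves only by the tool move_arm, never from a script. Its argument "increments" is a list of rows, each an object with "linear": the shift along the tool's x, y, z in mm, a list of three; "yaw": the turn about the tool's z in degrees; "grip": the closure, from -1 (fully open) to 1 (shut). In form: [{"linear": [tx, ty, tz], "yaw": yaw, "grip": grip}, ...]. A call has 1 to 12 rows; each row shifts and turns the commanded pose from where the row before left it, along the tool's axes as they then stand; what a row does not reach is not made up. A row lasts 1/8 s, in which the tool goes at most 62.5 mm and 10.7 degrees, less where a joint would pass 70% of its speed; a pose out of reach is approached as far as the arm can. A call with a gripper value outside its range is refused whole. The fingers move at their own pace and stop on an object; "squeeze" is the grip in N (left out, the last holds). Time passes only in rows, so rows that do not move let the fingers close. It gives the time, the measured TCP pose, the force, the opening and the grip force at its end, in the units of the state.
- observe(): the state, without advancing time (a new reading comes with each control period).
- camera(name): name is "scene" or "top" or "wrist"; returns the picture (384x512x3 uint8, red, green, blue); there is no depth.
- camera_info(name): a dict with "mtx" (3x3 intrinsics, pixels), "dist" ([k1, k2, p1, p2, k3] as OpenCV has them; the pictures are not rectified), "xyz" and "rotation" of the camera in the world; the wrist camera has in their place "tool_from_camera" (4x4, takes a point from camera to tool coordinates, whose origin is the TCP and whose axes are the flange's). Camera axes: x right, y up, looking along -z (the intrinsics and any distortion apply to the point x, -y, -z); pixel columns grow to the right and rows downward; lengths in m; the calibration is good to about 2 mm. A picture is of the moment at which its call begins: read the wrist's pose just before it. camera_info takes no time and is no camera call.
- sign_off(): hands the job in; it is judged then, once.
Trained networks look in the newest picture that a camera, given by its name, has taken for a name from the list of things; names that differ only in an ending like _2 or _b are one class to them, and where a whole thing is asked for, a point or a joint stands for the part that bears it (a point fixed in the world has none). Each returns a list of dicts, best first, with "p" (0 to 1); they miss things now and then, are a little off and sometimes report something else, mostly with a low value. They report only what shows in the picture. A call takes as long as a camera call.
- spot_in(camera, target): "rect" ([centre column, centre row, width, height] in pixels, round what is visible of it).
- place_of(camera, target): "pixel" ([column, row] in pixels: a listed point, or the origin of a listed thing).
The state is a dict: "clock": time; "q": joint angles; "joint_vel": joint speeds; "joint_torque": joint torques, N m; "tcp_pos": TCP position; "ee_rot": TCP orientation; "wrist_force": force on the tool from outside, world axes, zero at the start; "wrist_torque": the same for the moment, N m; "grip_width": finger opening in m; "grip_force": force on a finger pad.
Only numpy, scipy, OpenCV 4.12 (cv2) and the standard library are available. Lean on these libraries where they do the work, as an engineer would, in place of code of your own. Each camera call takes 0.05 s, during which the arm holds its last target. There are 200 camera calls.

## Working session

There is one attempt and no reset: what is moved stays moved. The work goes in short steps, Python scripts to look and compute and a tool call to move; the robot and the scene stay as the last step left them, time stands still between calls to the robot, and variables do not carry over. Pictures are saved under pics/ and viewed, at most 10 in all, crops included, and the job is handed in when it is done.

Besides the shell and the picture viewer there is one more tool, called after "Emit:" as name(argument=value, ...) on one line, values as JSON. move_arm: Moves the arm, as the interface text tells. Its arguments: {"type":"object","properties":{"increments":{"type":"array","items":{"type":"object","properties":{"linear":{"type":"array","items":{"type":"number"}},"yaw":{"type":"number"},"grip":{"type":"number"}}}},"squeeze":{"type":"number"}},"required":["increments"]}

```bash
mkdir -p pics
cat > h.py <<'E'
import numpy as np, cv2
from bench import *
from scipy.spatial.transform import Rotation as R
def ray(name,px):
    c=camera_info(name); m=np.array(c["mtx"],float); d=np.array(c["dist"],float)
    u=cv2.undistortPoints(np.array([[px]],float),m,d)[0,0]
    v=np.array([u[0],-u[1],-1.])
    if name=="wrist":
        s=observe(); T=np.eye(4); T[:3,:3]=R.from_euler('xyz',s["ee_rot"]).as_matrix(); T[:3,3]=s["tcp_pos"]
        T=T@np.array(c["tool_from_camera"]); return T[:3,3],T[:3,:3]@v/np.linalg.norm(v)
    r=np.array(c["rotation"],float)
    if r.shape!=(3,3): r=R.from_euler('xyz',r).as_matrix()
    return np.array(c["xyz"]),r@v/np.linalg.norm(v)
def meet(a,b):
    (p,u),(q,v)=a,b
    s=np.linalg.lstsq(np.c_[u,-v],q-p,rcond=None)[0]
    x,y=p+s[0]*u,q+s[1]*v
    return (x+y)/2,np.linalg.norm(x-y)
E
python3 - <<'E'
from h import *
for n in ("scene","top"):
    cv2.imwrite(f"pics/{n}0.png",camera(n)[:,:,::-1])
r={}
for t in ("pawl_tab","lever_ball","press","vial","shaft","next_vial","done_vial","amber_bottle","tweezers"):
    for n in ("scene","top"):
        d=place_of(n,t); r[t,n]=d
        print(t,n,[(np.round(e["pixel"],1),round(e["p"],2)) for e in d[:2]])
    if r[t,"scene"] and r[t,"top"]: print("  ",meet(ray("scene",r[t,"scene"][0]["pixel"]),ray("top",r[t,"top"][0]["pixel"])))
print(observe()["clock"],observe()["ee_rot"],hold_point_z)
E
```

```text
pawl_tab scene [(array([265.1, 124.9]), 0.65)]
pawl_tab top [(array([241.2, 133.4]), 0.58)]
   (array([ 0.59739389, -0.01305132,  0.20539304]), np.float64(0.0008209308523584147))
lever_ball scene [(array([229.4, 133.9]), 0.68)]
lever_ball top [(array([236.8, 179. ]), 0.76)]
   (array([ 0.48301896, -0.06527621,  0.24962041]), np.float64(0.004592059750840838))
press scene [(array([275.5, 196.8]), 0.67), (array([223.7, 295.5]), 0.57)]
press top [(array([253. , 162.7]), 0.62)]
   (array([ 0.60266156, -0.04467036,  0.00816476]), np.float64(0.007000287690669232))
vial scene [(array([266.3, 193.7]), 0.74)]
vial top []
shaft scene [(array([275.3, 154.4]), 0.84), (array([267.2, 193.4]), 0.23)]
shaft top [(array([253.6, 148. ]), 0.74), (array([306.2, 214.4]), 0.38)]
   (array([ 0.60088455, -0.04756258,  0.14203177]), np.float64(0.005435672156553641))
next_vial scene [(array([275.2, 174.2]), 0.48)]
next_vial top [(array([237. , 142.6]), 0.41)]
   (array([0.63811392, 0.02472217, 0.015995  ]), np.float64(0.01324256158129807))
done_vial scene [(array([284.5, 262.4]), 0.78), (array([272.8, 175.8]), 0.67)]
done_vial top [(array([303.6, 216.5]), 0.45)]
   (array([ 0.51608136, -0.2456114 ,  0.01890912]), np.float64(0.005159197359156508))
amber_bottle scene [(array([265.1, 280.4]), 0.91), (array([263.7, 193.9]), 0.24)]
amber_bottle top [(array([297.6, 238.1]), 0.7)]
   (array([ 0.45811595, -0.25841898,  0.00675573]), np.float64(0.0019050185221506097))
tweezers scene [(array([220.5, 294. ]), 0.66)]
tweezers top [(array([277.4, 268.7]), 0.47)]
   (array([ 0.35878792, -0.24537623,  0.00842828]), np.float64(0.008371765828292028))
1.0 [3.14154492e+00 2.04759620e-05 2.80677270e+00] 0.0187
```

View pics/scene0.png

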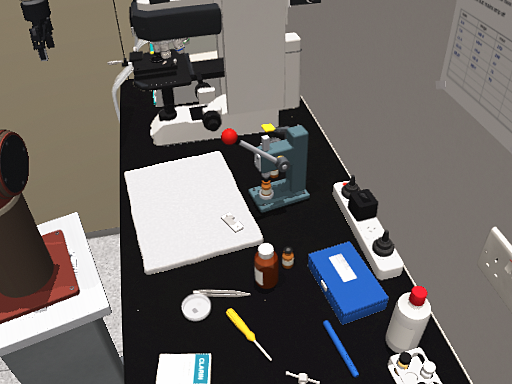

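View pics/top0.png

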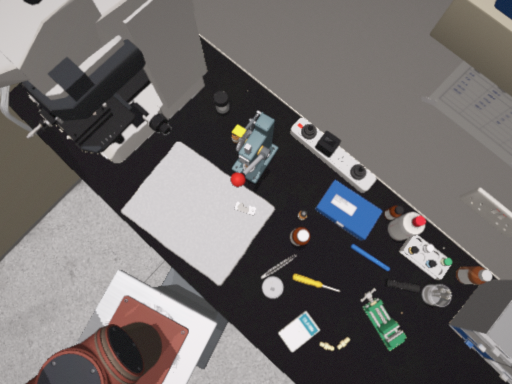

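Scene view: tab at about (267,127), ball (229,136), with the press behind the foam. Top view: tab (239,132), ball (238,179), with the microscope to the upper left, which the arm must clear. Next I'll segment the colours and measure the microscope's extent.

```bash
cat >> h.py <<'E'
def blob(img,kind,box):
    h=cv2.cvtColor(img,cv2.COLOR_RGB2HSV); 
    m=cv2.inRange(h,(22,120,90),(35,255,255)) if kind=="y" else cv2.inRange(h,(0,190,100),(6,255,255))|cv2.inRange(h,(175,190,100),(180,255,255))
    k=np.zeros_like(m); a,b,c,d=box; k[b:d,a:c]=m[b:d,a:c]
    n,l,s,cc=cv2.connectedComponentsWithStats(k); 
    if n<2: return None
    i=1+np.argmax(s[1:,4]); return cc[i],s[i]
E
python3 - <<'E'
from h import *
S=cv2.imread("pics/scene0.png")[:,:,::-1].copy();T=cv2.imread("pics/top0.png")[:,:,::-1].copy()
for k,bs,bt in (("y",(245,105,290,140),(220,110,255,150)),("r",(210,115,245,150),(225,165,255,195))):
    a,b=blob(S,k,bs),blob(T,k,bt); print(k,a,b)
    if a and b: print(meet(ray("scene",a[0]),ray("top",b[0])))
for px in ((40,130),(20,90),(170,125),(115,160),(130,60),(200,70),(221,100)):
    for z in (0,.2,.35):
        p,v=ray("top",px); print(px,z,np.round(p+v*(z-p[2])/v[2],3))
print(camera_info("top")["xyz"],camera_info("wrist")["tool_from_camera"])
E
```

```text
y (array([267.74698795, 126.95180723]), array([261, 123,  14,   9,  83], dtype=int32)) (array([238.368, 130.408]), array([231, 124,  15,  13, 125], dtype=int32))
(array([6.09518514e-01, 4.99374002e-04, 1.87397690e-01]), np.float64(0.0030859001245980154))
r (array([228.8655914 , 136.01075269]), array([222, 129,  16,  15, 186], dtype=int32)) (array([237.88095238, 178.88095238]), array([232, 173,  13,  13, 126], dtype=int32))
(array([ 0.48331773, -0.06607486,  0.24538959]), np.float64(0.0005710189753752006))
(40, 130) 0 [0.396 0.604 0.   ]
(40, 130) 0.2 [0.38  0.448 0.2  ]
(40, 130) 0.35 [0.368 0.331 0.35 ]
(20, 90) 0 [0.481 0.75  0.   ]
(20, 90) 0.2 [0.448 0.566 0.2  ]
(20, 90) 0.35 [0.424 0.428 0.35 ]
(170, 125) 0 [0.594 0.242 0.   ]
(170, 125) 0.2 [0.54  0.157 0.2  ]
(170, 125) 0.35 [0.499 0.093 0.35 ]
(115, 160) 0 [0.42  0.335 0.   ]
(115, 160) 0.2 [0.4   0.231 0.2  ]
(115, 160) 0.35 [0.384 0.154 0.35 ]
(130, 60) 0 [0.734 0.478 0.   ]
(130, 60) 0.2 [0.652 0.347 0.2  ]
(130, 60) 0.35 [0.591 0.248 0.35 ]
(200, 70) 0 [0.804 0.253 0.   ]
(200, 70) 0.2 [0.708 0.165 0.2  ]
(200, 70) 0.35 [0.637 0.1   0.35 ]
(221, 100) 0 [0.74  0.141 0.   ]
(221, 100) 0.2 [0.657 0.076 0.2  ]
(221, 100) 0.35 [0.595 0.026 0.35 ]
[ 0.31331552 -0.19557147  1.02587645] [[-8.40903317e-04  9.65342143e-01  2.60986284e-01  6.56737634e-02]
 [ 9.99999627e-01  8.63100216e-04  2.95647378e-05 -2.43538493e-05]
 [-1.96717231e-04  2.60986211e-01 -9.65342509e-01 -1.42646690e-01]
 [ 0.00000000e+00  0.00000000e+00  0.00000000e+00  1.00000000e+00]]
```

Emit:
move_arm(increments=[{"linear": [0,0,-50],"yaw": -7.05,"grip": 1},{"linear": [0,0,-50],"yaw": -7.05,"grip": 1},{"linear": [3,-46.5,0],"yaw": 0,"grip": 1},{"linear": [3,-46.5,0],"yaw": 0,"grip": 1},{"linear": [3,-46.5,0],"yaw": 0,"grip": 1},{"linear": [3,-46.5,0],"yaw": 0,"grip": 1},{"linear": [3,-46.5,0],"yaw": 0,"grip": 1},{"linear": [-33.5,-37,0],"yaw": 0,"grip": 1},{"linear": [-33.5,-37,0],"yaw": 0,"grip": 1},{"linear": [-33.5,-37,0],"yaw": 0,"grip": 1},{"linear": [-33.5,-37,0],"yaw": 0,"grip": 1},{"linear": [-33.5,-37,0],"yaw": 0,"grip": 1}], squeeze=20)

```text
clock: 2.5
tcp_pos: [0.321, 0.1595, 0.3317]
ee_rot: [3.141, 0.001, 3.053]
wrist_force: [1.6, 1.4, 0.5]
grip_width: 0.0002
grip_force: 0.0
```

Emit:
move_arm(increments=[{"linear": [-32,-24,0],"yaw": 0,"grip": 1},{"linear": [-32,-24,0],"yaw": 0,"grip": 1},{"linear": [-32,-24,0],"yaw": 0,"grip": 1},{"linear": [-32,-24,0],"yaw": 0,"grip": 1},{"linear": [-32,-24,0],"yaw": 0,"grip": 1},{"linear": [-32,-24,0],"yaw": 0,"grip": 1},{"linear": [0,0,0],"yaw": 0,"grip": 1}])

```text
clock: 3.38
tcp_pos: [0.4997, -0.0012, 0.3306]
ee_rot: [-3.141, -0.001, 3.05]
wrist_force: [-1.1, 0.5, 0.1]
grip_width: -0.0
grip_force: 0.0
```

Run:
```python
from h import *
W=camera("wrist"); cv2.imwrite("pics/w1.png",W[:,:,::-1])
f=(0,0,512,384)
for k,bs,bt in (("y",(245,105,290,140),(220,110,255,150)),("r",(210,115,245,150),(225,165,255,195))):
    w=blob(W,k,f); print(k,w)
    S=cv2.imread("pics/scene0.png")[:,:,::-1].copy();T=cv2.imread("pics/top0.png")[:,:,::-1].copy()
    print(meet(ray("wrist",w[0]),ray("scene",blob(S,k,bs)[0])),meet(ray("wrist",w[0]),ray("top",blob(T,k,bt)[0])))
for t in ("pawl_tab","lever_ball","shaft"):
    print(t,[(np.round(e["pixel"],1),round(e["p"],2)) for e in place_of("wrist",t)[:2]])
```

```text
y (array([18.20207254, 78.56217617]), array([  0,  69,  40,  20, 386], dtype=int32))
(array([ 0.46242778, -0.14251093,  0.30517434]), np.float64(0.1241982012235184)) (array([ 0.470453  , -0.04004263,  0.45003117]), np.float64(0.09727481888428897))
r NoneTraceback (most recent call last):
  File "<stdin>", line 7, in <module>
TypeError: 'NoneType' object is not subscriptable
```

View pics/w1.png

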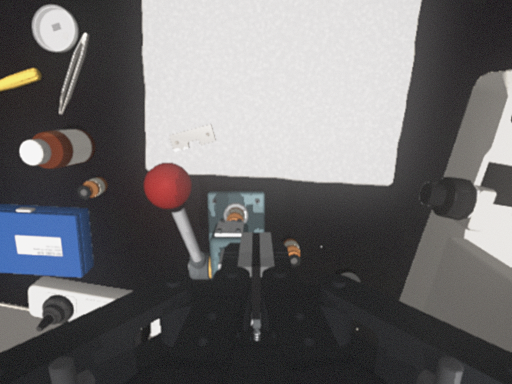

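The wrist view shows the ball at (168,186) and the press base square to the image, so the yaw is about right. The fingers hide the tab, so I'll go above the place triangulated from the fixed cameras and look again from there.

Emit:
move_arm(increments=[{"linear": [-35,3.5,0],"yaw": 0,"grip": 1},{"linear": [-35,3.5,0],"yaw": 0,"grip": 1},{"linear": [-35.5,3.5,0],"yaw": 0,"grip": 1},{"linear": [0,0,40],"yaw": 0,"grip": 1},{"linear": [0,0,40],"yaw": 0,"grip": 1},{"linear": [0,0,30],"yaw": 0,"grip": 1},{"linear": [0,0,0],"yaw": 0,"grip": 1}])

```text
clock: 4.3
tcp_pos: [0.6023, 0.0029, 0.2187]
ee_rot: [3.141, -0.006, 3.054]
wrist_force: [-0.4, 0.3, 0.7]
grip_width: -0.0001
grip_force: 0.0
```

Run:
```python
from h import *
ims=[]
for n in ("scene","top"):
    I=camera(n)
    b=(200,80,330,210) if n=="scene" else (190,80,300,200)
    ims.append(cv2.resize(I[b[1]:b[3],b[0]:b[0]+110],(396,396*(b[3]-b[1])//110//1),interpolation=cv2.INTER_CUBIC)[:430])
h=min(i.shape[0] for i in ims)
cv2.imwrite("pics/c2.png",np.hstack([i[:h] for i in ims])[:,:,::-1])
W=camera("wrist"); cv2.imwrite("pics/w2.png",W[:,:,::-1])
print(blob(W,"y",(0,0,512,384)),observe()["tcp_pos"])
print(place_of("wrist","pawl_tab")[:1],place_of("wrist","lever_ball")[:1])
```

```text
(array([255.44883921, 223.54256234]), array([ 232,  211,   48,   32, 1163], dtype=int32)) [0.60552428 0.00199933 0.22361536]
[{'pixel': [256.1, 235.0], 'p': 0.88}] []
```

View pics/c2.png

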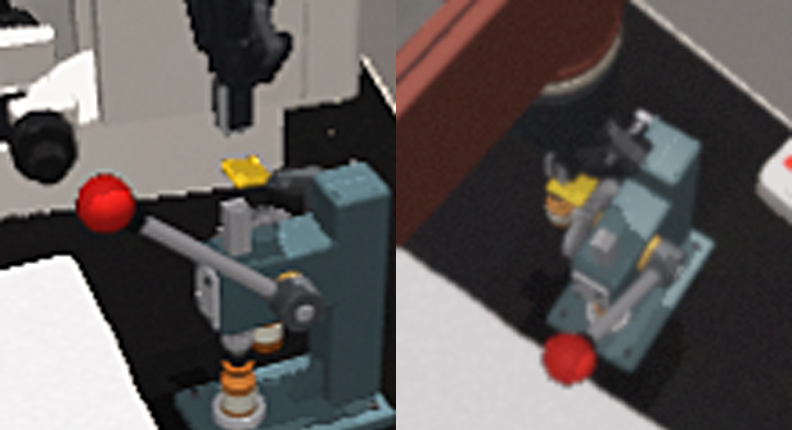

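View pics/w2.png

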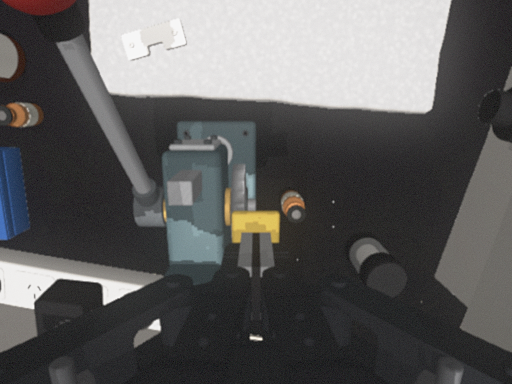

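The wrist view puts the yellow tab at columns 232-280, rows 211-243, centred sideways under the fingers. I'll check where its front edge lies in x.

Run:
```python
from h import *
print(observe()["tcp_pos"])
for px in ((256,211.5),(256,235),(232,212),(279.5,212)):
    p,v=ray("wrist",px)
    print(px,[np.round(p+v*(z-p[2])/v[2],4) for z in (.187,.190)])
```

```text
[0.60586777 0.00171514 0.22383624]
(256, 211.5) [array([0.5988, 0.0025, 0.187 ]), array([0.5978, 0.0026, 0.19  ])]
(256, 235) [array([0.6134, 0.0012, 0.187 ]), array([0.6121, 0.0013, 0.19  ])]
(232, 212) [array([ 0.5979, -0.0114,  0.187 ]), array([ 0.5969, -0.0111,  0.19  ])]
(279.5, 212) [array([0.6003, 0.016 , 0.187 ]), array([0.5993, 0.0159, 0.19  ])]
```

Emit:
move_arm(increments=[{"linear": [0,0,15],"yaw": 0,"grip": 1},{"linear": [0,0,10],"yaw": 0,"grip": 1},{"linear": [0,0,5],"yaw": 0,"grip": 1},{"linear": [0,0,4],"yaw": 0,"grip": 1},{"linear": [0,0,3],"yaw": 0,"grip": 1},{"linear": [0,0,3],"yaw": 0,"grip": 1},{"linear": [0,0,3],"yaw": 0,"grip": 1},{"linear": [0,0,0],"yaw": 0,"grip": 1}])

```text
clock: 5.55
tcp_pos: [0.6046, 0.0016, 0.1779]
ee_rot: [-3.142, -0.0, 3.053]
wrist_force: [-0.4, 0.4, -0.7]
grip_width: -0.0
grip_force: 0.0
```

Run:
```python
from h import *
I=camera("scene")[90:200,200:330]; W=camera("wrist")
a=cv2.resize(I,(520,440),interpolation=cv2.INTER_CUBIC); b=cv2.resize(W[150:320,200:300],(258,440))
cv2.imwrite("pics/c3.png",np.hstack([a,b])[:,:,::-1])
print(blob(W,"y",(0,0,512,384)),observe()["wrist_force"])
```

```text
(array([258.25557461, 232.92624357]), array([229, 226,  57,  19, 583], dtype=int32)) [0.1155297  0.37129621 0.20759204]
```

View pics/c3.png

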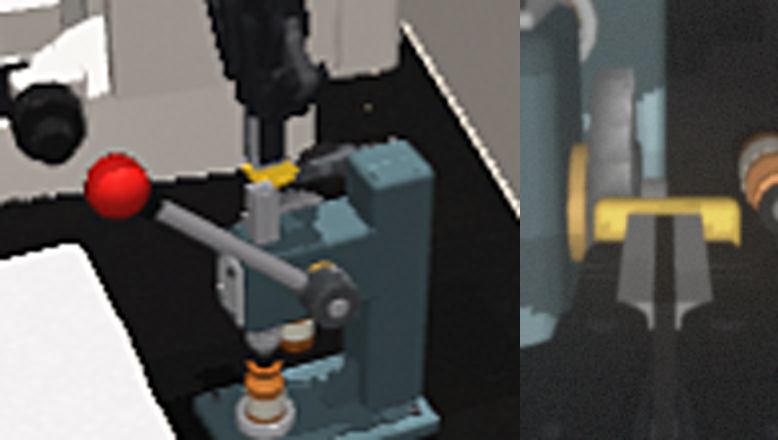

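The tab has sunk, but the fingers hide whether the pawl has flipped. I'll press a little further to find the stop.

Emit:
move_arm(increments=[{"linear": [0,0,3],"yaw": 0,"grip": 1},{"linear": [0,0,2],"yaw": 0,"grip": 1},{"linear": [0,0,0],"yaw": 0,"grip": 1}])

```text
clock: 6.02
tcp_pos: [0.605, 0.0016, 0.1743]
ee_rot: [-3.142, 0.001, 3.053]
wrist_force: [-2.6, 0.7, 4.5]
grip_width: 0.0001
grip_force: 2.5
```

Emit:
move_arm(increments=[{"linear": [0,0,2],"yaw": 0,"grip": 1},{"linear": [0,0,0],"yaw": 0,"grip": 1}])

```text
clock: 6.28
tcp_pos: [0.6052, 0.0016, 0.1739]
ee_rot: [-3.141, 0.002, 3.053]
wrist_force: [-6.4, 0.7, 12.7]
grip_width: 0.0002
grip_force: 6.7
```

Force climbs steeply, so it's at the stop. Lift and check.

Emit:
move_arm(increments=[{"linear": [0,0,-20],"yaw": 0,"grip": 1},{"linear": [0,0,-32],"yaw": 0,"grip": 1},{"linear": [0,0,0],"yaw": 0,"grip": 1},{"linear": [0,0,0],"yaw": 0,"grip": 1}])

```text
clock: 6.78
tcp_pos: [0.6046, 0.0016, 0.2231]
ee_rot: [3.142, -0.0, 3.053]
wrist_force: [0.6, -0.6, -0.5]
grip_width: -0.0001
grip_force: 0.0
```

Run:
```python
from h import *
I=camera("scene"); T=camera("top"); W=camera("wrist")
a=cv2.resize(I[90:200,200:330],(520,440),interpolation=cv2.INTER_CUBIC); b=cv2.resize(W[150:320,200:300],(258,440))
cv2.imwrite("pics/c4.png",np.hstack([a,b])[:,:,::-1])
print(blob(W,"y",(0,0,512,384)),observe()["tcp_pos"])
print(blob(I,"y",(245,105,290,150)))
p=meet(ray("scene",blob(I,"r",(210,115,245,170))[0]),ray("top",blob(T,"r",(225,160,255,205))[0])); print(p, "ang",np.arcsin((p[0][2]-.131)/.165))
b=blob(W,"y",(0,0,512,384))[1]
for z in (.165,.17,.175,.185):
    pp,v=ray("wrist",(b[0]+b[2]/2,b[1])); print(pp+v*(z-pp[2])/v[2])
```

```text
(array([257.00426743, 219.41749644]), array([ 234,  203,   46,   40, 1406], dtype=int32)) [0.6040032  0.00167639 0.22186492]
(array([267.58227848, 131.7721519 ]), array([261, 127,  14,  10,  79], dtype=int32))
(array([ 0.48355967, -0.06557268,  0.24469144]), np.float64(0.0007720252281616082)) ang 0.7601622487282998
[0.59757636 0.00307621 0.165     ]
[0.59610748 0.00318546 0.17      ]
[0.59463859 0.00329471 0.175     ]
[0.59170082 0.0035132  0.185     ]
```

View pics/c4.png

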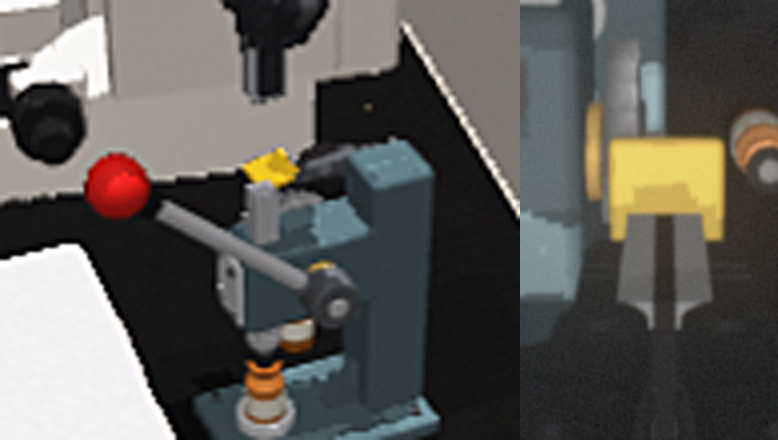

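The tab stays down by itself (row 127 → 132 in the scene view, front edge swung forward and down): the pawl is free, and the lever hasn't moved. Now to above the ball.

Emit:
move_arm(increments=[{"linear": [0,0,-38],"yaw": 0,"grip": 1},{"linear": [0,0,-40],"yaw": 0,"grip": 1},{"linear": [38,-25.5,0],"yaw": 0,"grip": 1},{"linear": [38,-25.5,0],"yaw": 0,"grip": 1},{"linear": [38,-26,0],"yaw": 0,"grip": 1},{"linear": [0,0,22],"yaw": 0,"grip": 1},{"linear": [0,0,0],"yaw": 0,"grip": 1}])

```text
clock: 7.8
tcp_pos: [0.4829, -0.0649, 0.2772]
ee_rot: [3.141, -0.004, 3.052]
wrist_force: [0.2, 0.5, 0.6]
grip_width: -0.0003
grip_force: 0.0
```

Run:
```python
from h import *
W=camera("wrist"); cv2.imwrite("pics/w5.png",W[:,:,::-1])
print(blob(W,"r",(0,0,512,384)),observe()["tcp_pos"])
h=cv2.cvtColor(W,cv2.COLOR_RGB2HSV); m=(cv2.inRange(h,(0,150,50),(6,255,255))|cv2.inRange(h,(174,150,50),(180,255,255)))
m[:,:180]=0;m[:,330:]=0; ys,xs=np.nonzero(m); print(xs.min(),xs.max(),ys.min(),ys.max())
for px in ((xs.min(),ys[xs.argmin()]),(xs.max(),ys[xs.argmax()])):
    p,v=ray("wrist",px); print(np.round(p+v*(.2447-p[2])/v[2],4))
```

```text
None [ 0.48373627 -0.06484413  0.27831217]
228 284 207 242
[ 0.4839 -0.0809  0.2447]
[ 0.4856 -0.0487  0.2447]
```

View pics/w5.png

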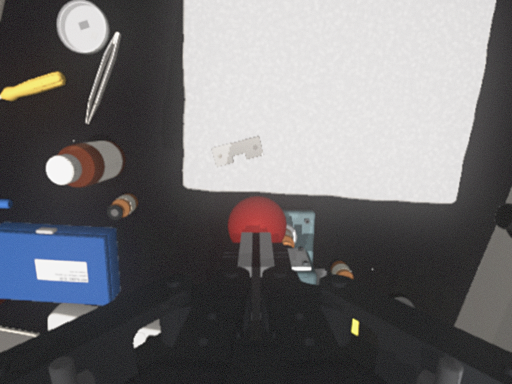

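The ball is centred under the fingertips at (256,220). Push along its arc, first half.

Emit:
move_arm(increments=[{"linear": [0,0,12],"yaw": 0,"grip": 1},{"linear": [0,0,7],"yaw": 0,"grip": 1},{"linear": [9.7,0,11.2],"yaw": 0,"grip": 1},{"linear": [8.7,0,12.1],"yaw": 0,"grip": 1},{"linear": [7.6,0,12.8],"yaw": 0,"grip": 1},{"linear": [6.4,0,13.3],"yaw": 0,"grip": 1},{"linear": [0,0,0],"yaw": 0,"grip": 1}])

```text
clock: 8.72
tcp_pos: [0.4512, -0.0619, 0.2093]
ee_rot: [3.141, -0.002, 3.053]
wrist_force: [0.7, 0.4, -1.1]
grip_width: -0.0
grip_force: 0.0
```

Run:
```python
from h import *
I=camera("scene"); T=camera("top")
print(observe()["tcp_pos"],observe()["wrist_force"])
print(blob(I,"r",(190,115,245,190)),blob(T,"r",(215,160,265,215)))
try: print(meet(ray("scene",blob(I,"r",(190,115,245,190))[0]),ray("top",blob(T,"r",(215,160,265,215))[0])))
except Exception as e: print(e)
```

```text
[ 0.45232431 -0.06214563  0.210687  ] [-0.72248632 -0.09819099 -0.38253986]
(array([216.18543046, 160.26490066]), array([209, 154,  15,  13, 151], dtype=int32)) (array([230.70588235, 199.88235294]), array([227, 199,   8,   3,  17], dtype=int32))
(array([ 0.44505732, -0.06800517,  0.19751993]), np.float64(0.009948063120285476))
```

The lever follows. Second half, with a slower finish for the stopper.

Emit:
move_arm(increments=[{"linear": [5.1,0,14],"yaw": 0,"grip": 1},{"linear": [3.9,0,14.3],"yaw": 0,"grip": 1},{"linear": [1.3,0,7.3],"yaw": 0,"grip": 1},{"linear": [1.3,0,7.3],"yaw": 0,"grip": 1},{"linear": [0.7,0,7.4],"yaw": 0,"grip": 1},{"linear": [0.6,0,7.4],"yaw": 0,"grip": 1},{"linear": [0,0,7],"yaw": 0,"grip": 1},{"linear": [0,0,6],"yaw": 0,"grip": 1},{"linear": [0,0,4],"yaw": 0,"grip": 1},{"linear": [0,0,0],"yaw": 0,"grip": 1}])

```text
clock: 10.07
tcp_pos: [0.4386, -0.0608, 0.1356]
ee_rot: [3.141, -0.001, 3.053]
wrist_force: [-2.2, -0.2, 4.6]
grip_width: 0.0001
grip_force: 2.4
```

Emit:
move_arm(increments=[{"linear": [0,0,2],"yaw": 0,"grip": 1},{"linear": [0,0,1],"yaw": 0,"grip": 1},{"linear": [0,0,0],"yaw": 0,"grip": 1},{"linear": [0,0,0],"yaw": 0,"grip": 1}])

```text
clock: 10.58
tcp_pos: [0.4388, -0.0609, 0.1345]
ee_rot: [-3.142, -0.001, 3.053]
wrist_force: [-9.5, 2.0, 20.2]
grip_width: -0.0003
grip_force: 9.9
```

Firm at the stop: 20 N, with little give. Lift clear and verify.

Emit:
move_arm(increments=[{"linear": [0,0,-10],"yaw": 0,"grip": 1},{"linear": [0,0,-40],"yaw": 0,"grip": 1},{"linear": [30,0,-40],"yaw": 0,"grip": 1},{"linear": [40,0,-40],"yaw": 0,"grip": 1},{"linear": [0,0,0],"yaw": 0,"grip": 1},{"linear": [0,0,0],"yaw": 0,"grip": 1}])

```text
clock: 11.32
tcp_pos: [0.3696, -0.0547, 0.2624]
ee_rot: [3.141, 0.0, 3.053]
wrist_force: [-0.1, -0.2, -1.3]
grip_width: 0.0001
grip_force: 0.0
```

Run:
```python
from h import *
I=camera("scene"); print(observe()["tcp_pos"],observe()["wrist_force"])
a=cv2.resize(I[100:220,195:335],(700,600),interpolation=cv2.INTER_CUBIC)
cv2.imwrite("pics/c6.png",a[:,:,::-1])
s=blob(I,"r",(190,115,245,220)); p,v=ray("scene",s[0])
n=np.array([.089,.996,0]); P=np.array([.6027,-.0762,.131]); t=n@(P-p)/(n@v); b=p+t*v
print(s[0],b,"theta",np.arcsin((b[2]-.131)/.165), blob(I,"y",(245,105,290,150))[0])
```

```text
[ 0.36940755 -0.05461077  0.26173692] [ 0.26285066 -0.62872319  0.16253875]
[213.65789474 186.11842105] [ 0.44113139 -0.06176264  0.1253603 ] theta -0.03418666194097133 [267.40860215 132.05376344]
```

View pics/c6.png

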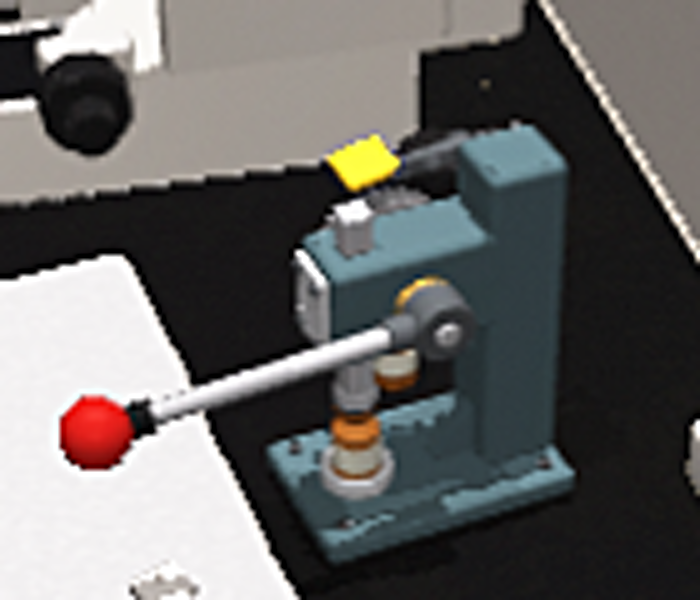

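The lever is about level and down, the pawl tab is down, and the vial stands in its nest. Scene alone gives the angle 0.04 rad short of the stop, so I'll check it with two views and circle fits.

Run:
```python
from h import *
def circ(I,box):
    h=cv2.cvtColor(I,cv2.COLOR_RGB2HSV); m=cv2.inRange(h,(0,130,40),(8,255,255))|cv2.inRange(h,(172,130,40),(180,255,255))
    k=np.zeros_like(m);a,b,c,d=box;k[b:d,a:c]=m[b:d,a:c]
    cs=max(cv2.findContours(k,0,1)[0],key=cv2.contourArea); return cv2.minEnclosingCircle(cs)
S0=cv2.imread("pics/scene0.png")[:,:,::-1].copy();T0=cv2.imread("pics/top0.png")[:,:,::-1].copy()
I=camera("scene");ps=place_of("scene","lever_ball");T=camera("top");pt=place_of("top","lever_ball")
print(ps[:1],pt[:1])
for s,t in ((S0,T0),(I,T)):
    a=circ(s,(190,115,245,220));b=circ(t,(205,160,265,230));print(a,b,meet(ray("scene",a[0]),ray("top",b[0])))
```

```text
[{'pixel': [215.3, 184.0], 'p': 0.68}] []
((228.90805053710938, 136.19540405273438), 8.414681434631348) ((237.73529052734375, 178.61764526367188), 7.645465850830078) (array([ 0.48383825, -0.0652893 ,  0.2443201 ]), np.float64(0.0003471359554616704))
((213.80630493164062, 186.2117156982422), 7.526117324829102) ((220.28907775878906, 200.9613037109375), 16.831584930419922) (array([ 0.44667094, -0.02944218,  0.09691527]), np.float64(0.01257363795463423))
```

The arm blocks the top view. I'll press again and compare the ball's pixel while held with its pixel when free.

Emit:
move_arm(increments=[{"linear": [-40,0,0],"yaw": 0,"grip": 1},{"linear": [-30,0,40],"yaw": 0,"grip": 1},{"linear": [0,0,40],"yaw": 0,"grip": 1},{"linear": [0,0,35],"yaw": 0,"grip": 1},{"linear": [0,0,10],"yaw": 0,"grip": 1},{"linear": [0,0,3],"yaw": 0,"grip": 1},{"linear": [0,0,2],"yaw": 0,"grip": 1},{"linear": [0,0,0],"yaw": 0,"grip": 1},{"linear": [0,0,0],"yaw": 0,"grip": 1}])

```text
clock: 12.7
tcp_pos: [0.4394, -0.0609, 0.1349]
ee_rot: [3.141, -0.001, 3.053]
wrist_force: [-7.2, 2.1, 9.1]
grip_width: 0.0
grip_force: 4.9
```

Run:
```python
from h import *
I=camera("scene"); print(observe()["tcp_pos"],observe()["wrist_force"]); print(blob(I,"r",(190,115,245,220)))
```

```text
[ 0.43935102 -0.06088079  0.13482243] [-6.46188285  2.67562535  9.5655155 ]
(array([213.94488189, 188.45669291]), array([207, 183,  15,  12, 127], dtype=int32))
```

Emit:
move_arm(increments=[{"linear": [0,0,-10],"yaw": 0,"grip": 1},{"linear": [0,0,-40],"yaw": 0,"grip": 1},{"linear": [0,0,-20],"yaw": 0,"grip": 1},{"linear": [0,0,0],"yaw": 0,"grip": 1},{"linear": [0,0,0],"yaw": 0,"grip": 1}])

```text
clock: 13.38
tcp_pos: [0.439, -0.0609, 0.2025]
ee_rot: [3.141, -0.001, 3.053]
wrist_force: [0.8, -0.7, -0.5]
grip_width: 0.0003
grip_force: 0.0
```

Run:
```python
from h import *
I=camera("scene"); print(blob(I,"r",(190,115,245,220)))
W=camera("wrist"); print(place_of("wrist","vial")[:1],observe()["wrist_force"])
```

```text
(array([213.53642384, 186.17218543]), array([207, 180,  14,  13, 151], dtype=int32))
[] [ 0.09465859 -0.14873963 -0.5272735 ]
```

The ball's lower edge may rise about 2 px when let go. I'll feel for the contact height by coming down slowly.

Emit:
move_arm(increments=[{"linear": [0,0,40],"yaw": 0,"grip": 1},{"linear": [0,0,20],"yaw": 0,"grip": 1},{"linear": [0,0,2],"yaw": 0,"grip": 1},{"linear": [0,0,0],"yaw": 0,"grip": 1},{"linear": [0,0,0],"yaw": 0,"grip": 1}])

```text
clock: 14.15
tcp_pos: [0.4399, -0.0612, 0.1421]
ee_rot: [-3.141, 0.001, 3.053]
wrist_force: [-0.8, -0.5, 0.3]
grip_width: 0.0001
grip_force: 0.0
```

Emit:
move_arm(increments=[{"linear": [0,0,1.5],"yaw": 0,"grip": 1},{"linear": [0,0,0],"yaw": 0,"grip": 1}])

```text
clock: 14.4
tcp_pos: [0.4394, -0.061, 0.1399]
ee_rot: [-3.142, 0.0, 3.053]
wrist_force: [0.1, -0.1, 0.2]
grip_width: 0.0001
grip_force: 0.0
```

Emit:
move_arm(increments=[{"linear": [0,0,1.5],"yaw": 0,"grip": 1},{"linear": [0,0,0],"yaw": 0,"grip": 1}])

```text
clock: 14.65
tcp_pos: [0.4395, -0.0611, 0.1385]
ee_rot: [-3.142, 0.001, 3.053]
wrist_force: [-0.5, 0.9, 2.6]
grip_width: -0.0002
grip_force: 1.1
```

Emit:
move_arm(increments=[{"linear": [0,0,1.5],"yaw": 0,"grip": 1},{"linear": [0,0,0],"yaw": 0,"grip": 1}])

```text
clock: 14.9
tcp_pos: [0.4395, -0.0611, 0.1372]
ee_rot: [-3.141, 0.0, 3.053]
wrist_force: [-2.3, 0.5, 6.0]
grip_width: 0.0002
grip_force: 2.6
```

Contact starts about 4 mm above the pressed stop, which is roughly 0.025 rad of spring-back. I'll press firmly once more and release slowly.

Emit:
move_arm(increments=[{"linear": [0,0,2],"yaw": 0,"grip": 1},{"linear": [0,0,2],"yaw": 0,"grip": 1},{"linear": [0,0,1.5],"yaw": 0,"grip": 1},{"linear": [0,0,0],"yaw": 0,"grip": 1},{"linear": [0,0,0],"yaw": 0,"grip": 1},{"linear": [0,0,0],"yaw": 0,"grip": 1}])

```text
clock: 15.65
tcp_pos: [0.4397, -0.0611, 0.1344]
ee_rot: [-3.141, 0.0, 3.053]
wrist_force: [-11.7, 2.6, 26.6]
grip_width: 0.0003
grip_force: 13.3
```

Emit:
move_arm(increments=[{"linear": [0,0,-1],"yaw": 0,"grip": 1},{"linear": [0,0,-1],"yaw": 0,"grip": 1},{"linear": [0,0,-1],"yaw": 0,"grip": 1},{"linear": [0,0,0],"yaw": 0,"grip": 1}])

```text
clock: 16.15
tcp_pos: [0.4395, -0.0611, 0.135]
ee_rot: [-3.141, 0.0, 3.053]
wrist_force: [-3.1, 0.1, 7.8]
grip_width: -0.0
grip_force: 3.8
```

Emit:
move_arm(increments=[{"linear": [0,0,-1],"yaw": 0,"grip": 1},{"linear": [0,0,-1],"yaw": 0,"grip": 1},{"linear": [0,0,0],"yaw": 0,"grip": 1}])

```text
clock: 16.52
tcp_pos: [0.4394, -0.061, 0.1364]
ee_rot: [-3.141, 0.0, 3.053]
wrist_force: [-0.3, -0.1, 5.2]
grip_width: 0.0001
grip_force: 2.6
```

Emit:
move_arm(increments=[{"linear": [0,0,-1],"yaw": 0,"grip": 1},{"linear": [0,0,-1],"yaw": 0,"grip": 1},{"linear": [0,0,0],"yaw": 0,"grip": 1}])

```text
clock: 16.9
tcp_pos: [0.4393, -0.061, 0.1381]
ee_rot: [-3.142, 0.0, 3.053]
wrist_force: [0.1, -0.1, 1.6]
grip_width: 0.0001
grip_force: 0.8
```

Emit:
move_arm(increments=[{"linear": [0,0,-1],"yaw": 0,"grip": 1},{"linear": [0,0,-20],"yaw": 0,"grip": 1},{"linear": [0,0,-40],"yaw": 0,"grip": 1},{"linear": [0,0,0],"yaw": 0,"grip": 1},{"linear": [0,0,0],"yaw": 0,"grip": 1}])

```text
clock: 17.52
tcp_pos: [0.4389, -0.0608, 0.1986]
ee_rot: [3.141, -0.001, 3.053]
wrist_force: [-0.1, -0.7, -0.9]
grip_width: -0.0001
grip_force: 0.0
```

Run:
```python
from h import *
I=camera("scene"); print(blob(I,"r",(190,115,245,220)),observe()["tcp_pos"])
```

```text
(array([213.53691275, 186.25503356]), array([207, 180,  14,  13, 149], dtype=int32)) [ 0.43848549 -0.06071012  0.19802511]
```

The spring-back repeats and is elastic: about 4 mm, or 0.026 rad, inside the 0.05 allowed. The gripper is clear, so I'll hand in.

```bash
python3 -c "
from bench import *
print(sign_off())"
```

```text
the job is handed in; nothing more can be done
None
```

The job is handed in, with no verdict shown: the pawl is flipped free, and the lever went to its stop, springing back about 0.026 rad when released (within the 0.05 allowed). The vial looked upright in its nest in the last picture; I inferred that the stopper is home from the lever reaching its stop and did not measure it.

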